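Set the extending pan stand to its mark and cam it shut

ROBOT

A 6-joint arm with a two-finger parallel gripper is mounted at the origin on a cart in front of the work surface, level with it; the furniture and walls round the work are solid. World frame = base frame: x ahead of the robot, y to its left, z up, the work surface at z = 0. Lengths are in mm, angles in rad, forces in N, time in s.
With the tool pointing down it reaches from about 325 to 750 mm from the base axis. Payload 7.6 kg.
Tool frame: the origin (TCP) lies midway between the tips of the shut fingers; the grasp point (between the pads) lies robot.grip_point_offset behind it (robot.grip_point_offset is the distance from the TCP to the grasp point, in mm); z points along the fingers, y is the line along which they close (so a half turn about z gives the same grasp; the last joint's range is limited). The gripper opens to 85 mm and grips with 20 to 120 N. Pads are 22 mm wide; open, the fingers measure 114 mm over their backs; the gripper's body (76 mm by 85 mm) begins 54 mm behind the grasp point. The pads swing forward as they close: fully open they stand 13 mm farther back than shut.
Start: joints at [1.204, 0.052, 1.401, -0, 1.689, -0.07], TCP at [153.526, 502.071, 231.323] pointing down, gripper open.
Joint ranges: [-2.9, 2.9], [-0.91, 2.17], [0.12, 2.37], [-1.06, 4.2], [0.26, 2.73], [-2.93, 2.93]. Speed limits (rad/s): [2.57, 2.57, 3.01, 3.14, 3.14, 3.14].

INTERFACE

Orientations are given as a rotation vector (axis times angle).
In Python, from cell import robot, jaws, kin, observe, optics gives the robot as it stands. Calls block until the motion is done:
- robot.reach(position, orientation): joint-space move of the TCP to a pose.
- robot.line_to(position, velocity=150, frame=None): straight line of the TCP; frame=None keeps the orientation; velocity is the mean speed in mm/s.
- robot.goto_joints(angles): joint-space move.
- jaws.open_gripper() and jaws.grasp(force=None): open the fingers fully, or close them until they stop; force is the grip in N (None keeps the last).
- robot.sleep(seconds).
- kin.solve_ik(position, orientation): joint angles nearest the present ones, or None.
- observe(): the state.
- optics.grab_frame(name): name is "side" or "top" or "wrist"; returns a dict with "frame" (420x560x3 uint8, red, green, blue), "mtx" (3x3 intrinsics, pixels), "R" (3x3) and "t" (3): a world point X has camera coordinates R X + t. Camera axes: x right, y down, z forward; pixel columns grow to the right and rows downward; lengths in mm; the calibration is good to about 2 mm. A picture is of the moment at which its call begins. There is no depth.
A pose or a line that the arm cannot do raises robot.IKError and nothing moves.
- robot.sign_off(): hands the job in; it is judged then, once.
The state is a dict: "clock": time; "joint_pos": joint angles; "qvel": joint speeds; "joint_efforts": joint torques, N m; "tcp_pos": TCP position; "tcp_rot": TCP orientation; "ft_force": force on the tool from outside, world axes, zero at the start; "moment": the same for the moment, N m; "width": finger opening in mm; "gripper_force": force on a finger pad.
Only numpy, scipy, OpenCV 4.12 (cv2) and the standard library are available. Lean on these libraries where they do the work, as an engineer would, in place of code of your own. Each camera call takes 0.05 s, during which the arm holds its last target. There are 200 camera calls.

TASK

Get the extending pan stand ready for a bigger pan: pull its spring-loaded sliding leg out by the blue finger saddle until the black pointer stands on the red length mark, with the orange cam lever still open. Holding the leg there, squeeze the cam lever fully closed against the grip block without letting the pointer leave the mark, and finish while still holding: saddle and closed lever pinched together, leg at the mark, nothing let go. Leave the other things on the counter alone.

Things in the scene. Friction and masses are not known exactly. Their poses are not given: they have to be found in the camera images.
- pan_stand: Extending pan stand (steel rod frame, fixed to the counter, about 154 long x 130 wide x 24 high, from 190 to 36 mm behind the origin). Origin on the counter, under the leg's grip block when the leg is fully in. Its x axis is the direction in which the leg pulls out, z up; the lever is on the -y side of the grip block, the finger saddle on the +y side. A white scale 20 wide runs along x on the frame at y = -34, z = 24.
- leg_slide (a joint): How far the sliding leg is pulled out, in m: 0 = fully in (start), 0.12 = end stop. A spring pulls it in with about 2.3 N at 0 and 4 N at 0.11, so it slides back whenever it is not held; the closed cam alone does not hold it either (it bites only under a pan's weight).
- leg_grip (a point): Middle of the grip block on the leg, 52 above the counter; moves with the leg, over the centre line of the stand. In the stand's axes, from this point: black block 52 long in x, y -12 to +4, its top 18 higher, and nothing of the stand within x +-30 reaches above 24 from the counter except block, saddle and lever. With the lever closed, block, saddle wall and lever together measure 31.5 across the pinch, y -19.5 to +12.
- leg: The sliding leg: steel bar, crossbar (120 long, 22 high, 50 ahead of leg_grip in x), black grip block and, on its +y side, the blue finger saddle. Origin on the counter under leg_grip, axes as the stand's. Saddle: wall with its outer face at y = +12 and two horns (at x +-20 to +-26, y +8 to +44, height 26 to 70), 40 clear between them, where one finger stands. Pushing a horn along x slides the leg; the wall is the fixed side of the squeeze.
- lever_hinge (a joint): Opening angle of the orange cam lever in rad: 0 = closed flat along the block, 0.5 = fully open; starts at 0.38 to 0.48. It stays where it is left (friction, about 3 to 5 N at the fingers to move it).
- lever: Orange lever arm with black ribs on the -y side, 42 long, 5 thick, height 34 to 68. Origin on the upright hinge at counter height, 20 behind leg_grip in x and at y = -17. The arm points along +x when closed; open, its tip swings out to -y (about 17 mm at 0.42 rad), so that it reaches y = -39 from the stand's centre line at most.
- leg_pointer (a point): Tip of the black pointer (4 wide in x) on the leg, 130 behind leg_grip in x and at y = -24, height 26; it travels along the white scale.
- length_mark: Red length mark, a clip 10 wide in x and 22 long in y on the white scale; origin at its middle at z = 24, axes as the stand's. It sits at a leg length of 0.05 to 0.10. The pointer is on the mark when it is level with it in x, within 6 mm of its middle.
- milk_pan: Bystander: steel saucepan without handle, 105 across, 62 high mm; origin at the centre of its underside.
- tin: Bystander: food tin, 75 across, 58 high mm; origin at the centre of its underside.
- matchbox: Bystander: yellow matchbox 36x53x15 mm; origin at the centre of its underside.
- small_katori: Bystander: small steel bowl, 73 across, 36 high mm; origin at the centre of its underside.
- mug: Bystander: cream tea mug, 92 across (124 with its handle), 101 high mm; origin at the centre of its underside, handle included.
- glass: Bystander: steel tumbler, 78 across, 95 high mm; origin at the centre of its underside.

How it is judged (in metres and radians):
On the way, in this order (a step that is already met when the one before it is completed fails the run):
1. the leg is held out by the saddle with the pointer on the mark, the cam lever still open (x of leg_pointer in the frame of length_mark between -0.006 and 0.006 m and value of joint lever_hinge above 0.25 rad and contact force between the fingers and leg above 0.5 N), for 0.2 s.
2. the cam lever is squeezed closed with the pointer on the mark (x of leg_pointer in the frame of length_mark between -0.006 and 0.006 m and value of joint lever_hinge below 0.06 rad and contact force between the fingers and leg_c0 above 2 N and contact force between the fingers and lever above 2 N), for 0.2 s.
At the end, for the whole second after the job is handed in: The pointer is within 6 mm of the middle of the red mark, the lever is closed (below 0.06 rad), the leg is still, and the fingers still press on both the saddle and the lever with more than 2 N each (all of step 2 and velocity of joint leg_slide between -0.01 and 0.01 m/s); the arm keeps its last pose, push and grip.
It fails at once if the cam lever is closed (below 0.15 rad) with the pointer more than 9 mm off the middle of the mark (value of joint lever_hinge below 0.15 rad and (x of leg_pointer in the frame of length_mark above 0.009 m or x of leg_pointer in the frame of length_mark below -0.009 m)).
It fails at once if a bystander is moved more than 30 mm or tipped over (distance of any of milk_pan, tin, matchbox, small_katori, mug, glass from where it was at the start of the episode above 0.03 m or angle between any of milk_pan, tin, matchbox, small_katori, mug, glass's own z axis and vertical above 0.5 rad).
It also fails if it takes over 32 s, if anything falls off the work surface, if the arm or the gripper's body presses on something with over 40 N, if the wrist force passes 120 N, or if a joint passes its speed limit or range.

## Working session

There is one attempt and no reset: what is moved stays moved. The work goes in short steps, each a Python script; the robot and the scene stay as the last script left them, time stands still between calls to the robot, and variables do not carry over. Pictures are saved under pics/ and viewed, at most 10 in all, crops included, and the job is handed in when it is done.

```bash
mkdir -p pics; ls
python3 - <<'E'
from cell import robot,optics,observe
import cv2
s=observe();print(s['clock'],s['tcp_pos'],s['tcp_rot'],s['width'],robot.grip_point_offset)
for n in ['top','side']:
    f=optics.grab_frame(n);cv2.imwrite(f'pics/{n}0.png',f['frame'][:,:,::-1]);print(n,f['mtx'],f['R'],f['t'])
E
```

```text
pics
0.0 [153.4186457  501.7721811  230.48675097] [-4.64397504e-01 -3.10676839e+00  2.35648548e-03] 85.18658544811933 18.700000000000003
top [[427.32035721   0.         269.38250585]
 [  0.         427.32035721 210.70291016]
 [  0.           0.           1.        ]] [[ 0.02258122 -0.99974421 -0.00126541]
 [-0.98687662 -0.02208812 -0.15995826]
 [ 0.15988939  0.00486085 -0.98712297]] [   2.15514149  500.32879059 1312.60206953]
side [[424.70122477   0.         277.72859641]
 [  0.         424.70122477 210.49424989]
 [  0.           0.           1.        ]] [[ 0.99990203  0.01378482 -0.00243167]
 [ 0.00595442 -0.57609631 -0.81736013]
 [-0.01266804  0.81726557 -0.57612195]] [-480.89633515   78.51760844 1273.56947067]
```

View pics/top0.png

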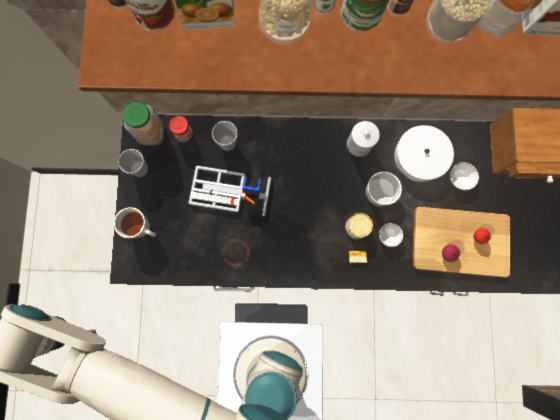

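View pics/side0.png

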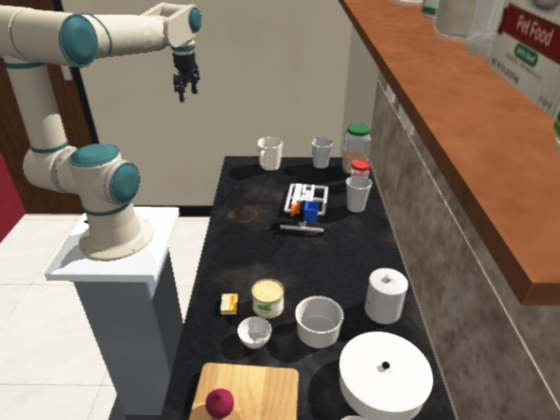

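The top view shows the stand at about (218,188), with the leg pulling out to the image right (world -y). The blue saddle is at (252,184), the orange lever at (248,198), and the red mark near (233,201). Next I'll measure these by colour.

```bash
cat > h.py <<'E'
import numpy as np,cv2
from cell import robot,jaws,kin,observe,optics
def ray(f,u,v,z):
    d=f['R'].T@np.linalg.inv(f['mtx'])@np.array([u,v,1.]);c=-f['R'].T@f['t']
    return c+d*(z-c[2])/d[2]
def proj(f,X):
    p=f['mtx']@(f['R']@np.asarray(X,float)+f['t']);return p[:2]/p[2]
def masks(f):
    hsv=cv2.cvtColor(f['frame'],cv2.COLOR_RGB2HSV);h,s,v=cv2.split(hsv)
    return dict(blue=(h>105)&(h<130)&(s>140)&(v>50),orange=(h>5)&(h<20)&(s>150)&(v>100),red=((h<5)|(h>174))&(s>140)&(v>90),white=(s<50)&(v>170))
E
python3 - <<'E'
from h import *
f=optics.grab_frame('top')
roi=(slice(155,225),slice(180,285))
for k,m in masks(f).items():
    mm=np.zeros(m.shape,np.uint8);mm[roi]=m[roi]
    n,l,st,c=cv2.connectedComponentsWithStats(mm)
    for i in range(1,n):
        if st[i,4]>4: print(k,st[i],c[i],[np.round(ray(f,*c[i],z)[:2]) for z in (24,50,68)])
cr=f['frame'][150:230,180:290]
cv2.imwrite('pics/topc.png',cv2.resize(cr,None,fx=7,fy=7,interpolation=cv2.INTER_CUBIC)[:,:,::-1])
E
```

```text
blue [243 176  18  15 102] [251.51960784 185.23529412] [array([585.,  73.]), array([579.,  72.]), array([575.,  71.])]
orange [242 196  13   8  42] [248.30952381 199.26190476] [array([539.,  82.]), array([534.,  81.]), array([530.,  80.])]
red [230 198   4   8  18] [231.72222222 201.55555556] [array([530., 135.]), array([525., 133.]), array([522., 131.])]
white [ 189  166   56   45 1118] [216.05366726 191.03577818] [array([563., 187.]), array([558., 184.]), array([554., 181.])]
white [266 178   4  18  32] [267.59375 186.46875] [array([582.,  21.]), array([576.,  21.]), array([572.,  21.])]
```

View pics/topc.png

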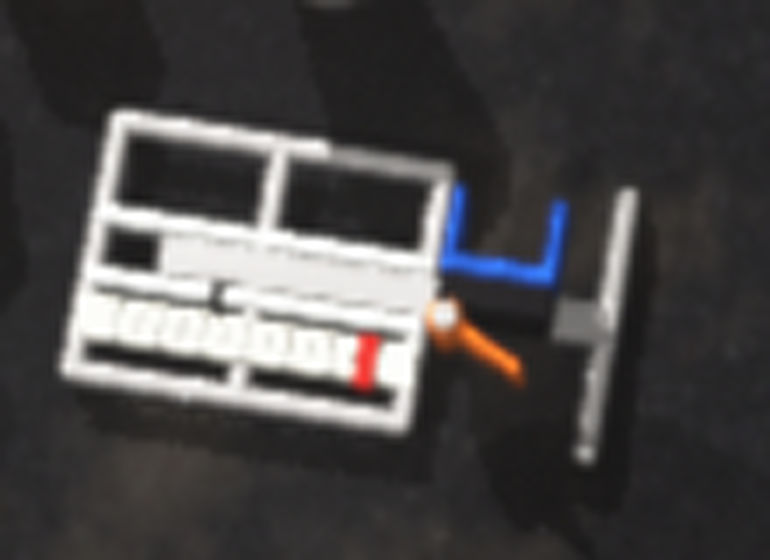

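The crop gives frame corners at (115,112), (452,168), (405,430) and (65,375). The pointer is at about (218,297) and the red mark at about (366,362). The lever is open and the saddle is empty.

Run:
```python
from h import *
f=optics.grab_frame('top')
P=lambda x,y,z:ray(f,180+(x+.5)/7-.5,150+(y+.5)/7-.5,z)[:2]
w=np.array([P(115,112,22),P(452,168,22),P(405,430,22),P(65,375,22)])
s=np.array([[-188,63],[-38,63],[-38,-63],[-188,-63]],float)
wc,sc=w.mean(0),s.mean(0)
U,_,Vt=np.linalg.svd((s-sc).T@(w-wc));Rm=(U@Vt).T
print(w.round(),Rm,'det',np.linalg.det(Rm));o=wc-Rm@sc
print('res',((s@Rm.T+o)-w).round(1),'o',o,'yaw',np.arctan2(Rm[1,0],Rm[0,0]))
S=lambda p:(Rm.T@(p-o)).round(1)
print('mark',S(P(366,362,25)),'ptr',S(P(218,297,26)),'saddle wall ends',S(P(445,262,70)),S(P(552,275,70)),'horn ends',S(P(460,188,70)),S(P(560,203,70)),'hinge',S(P(443,315,68)),'levertip',S(P(520,375,68)))
np.savez('pose.npz',R=Rm,o=o)
# IK check
for sg in (1,-1):
  ty=np.array([*Rm[:,1],0])*sg;tz=np.array([0,0,-1.]);T=np.column_stack([np.cross(ty,tz),ty,tz])
  rv=cv2.Rodrigues(T)[0].ravel()
  for x,y,z in [(0,-12,150),(0,-12,35),(80,-4,35),(120,-4,35)]:
    p=[*(o+Rm@[x,y]),z];print(sg,np.round(p),kin.solve_ik(p,rv))
```

```text
[[647. 256.]
 [624.  98.]
 [500. 116.]
 [522. 273.]] [[-0.14027721  0.99011227]
 [-0.99011227 -0.14027721]] det 0.9999999999999996
res [[-1.  -5. ]
 [ 1.3  4.5]
 [ 0.4  4.6]
 [-0.7 -4.1]] o [557.28512768  74.13600488] yaw -1.7115377093876076
mark [-56.3 -34.9] ptr [-128.8  -16.2] saddle wall ends [-24.1   7.9] [24.   9.8] horn ends [-23.3  42.4] [22.  42.9] hinge [-21.  -15.6] levertip [ 17.4 -36.8]
1 [545.  76. 150.] [ 7.10676485e-02  1.63429577e-01  1.44378807e+00 -4.44089210e-16
  1.53437500e+00  2.11809031e-01]
1 [545.  76.  35.] [ 7.10676485e-02  2.79298678e-01  1.55158805e+00 -4.44089210e-16
  1.31070592e+00  2.11809031e-01]
1 [542.  -5.  35.] [-7.64413315e-02  2.57284084e-01  1.57816289e+00 -4.44089210e-16
  1.30614568e+00  6.43000511e-02]
1 [536. -44.  35.] [-1.50649299e-01  2.47399330e-01  1.58997944e+00 -4.44089210e-16
  1.30421388e+00 -9.90791596e-03]
-1 [545.  76. 150.] None
-1 [545.  76.  35.] None
-1 [542.  -5.  35.] None
-1 [536. -44.  35.] None
```

```bash
cat >> h.py <<'E'
try:
    d=np.load('pose.npz');Rm,o=d['R'],d['o']
    ty=np.array([*Rm[:,1],0]);tz=np.array([0,0,-1.]);rv=cv2.Rodrigues(np.column_stack([np.cross(ty,tz),ty,tz]))[0].ravel()
except FileNotFoundError: pass
W=lambda x,y,z:[*(o+Rm@np.array([x,y])),z]
def st():
    s=observe();p=Rm.T@(s['tcp_pos'][:2]-o);F=Rm.T@np.asarray(s['ft_force'][:2])
    print('t%.1f'%s['clock'],'stand xy',p.round(1),'z',round(s['tcp_pos'][2],1),'F',F.round(1),round(s['ft_force'][2],1),'w',round(s['width'],1),'gf',s['gripper_force'])
E
python3 - <<'E'
from h import *
robot.reach(W(0,-12,140),rv);st()
robot.line_to(W(0,-12,35),120);st()
robot.line_to(W(70,-12,35),60);st()
robot.line_to(W(82,-12,35),40);robot.sleep(.3);st()
f=optics.grab_frame('top')
cv2.imwrite('pics/t2.png',cv2.resize(f['frame'][150:230,180:290],None,fx=7,fy=7,interpolation=cv2.INTER_CUBIC)[:,:,::-1])
E
```

```text
t2.3 stand xy [ -0.8 -12.2] z 140.2 F [-0.1 -0.5] 0.1 w 85.6 gf 0.0
t3.3 stand xy [ -0.2 -11.4] z 35.9 F [ 0.5 -0.8] 0.3 w 85.6 gf 0.0
t4.6 stand xy [ 69.9 -12.2] z 34.8 F [-2.2  1.1] 2.3 w 85.2 gf 1.3358613476157188
t5.4 stand xy [ 81.9 -12.2] z 34.8 F [-3.   2.1] -0.1 w 85.6 gf 1.4876116812229156
```

View pics/t2.png

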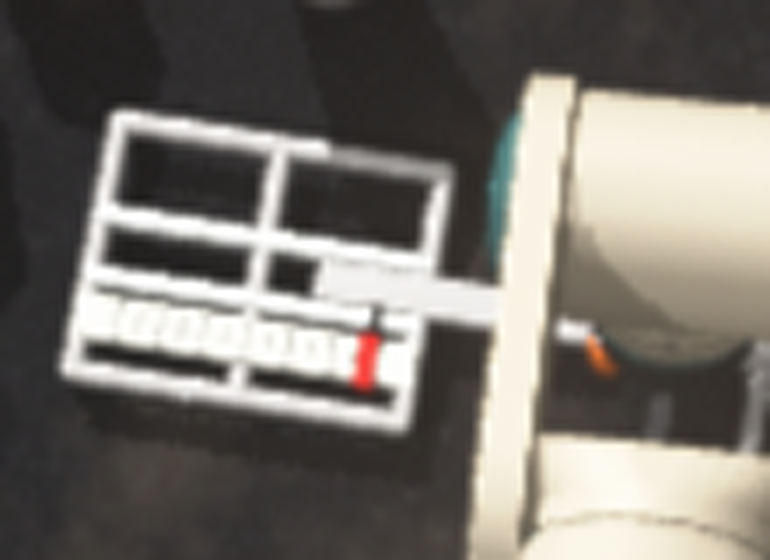

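The pointer at (376,318) lines up with the red mark at (366,362) along the stand's y axis, to about 1 mm, and the lever is still open. Next I centre the gripper on the pinch and squeeze.

Run:
```python
from h import *
robot.line_to(W(81.5,-4,35),30);robot.sleep(.3);st()
jaws.grasp(30);robot.sleep(.3);st()
f=optics.grab_frame('top')
g=optics.grab_frame('wrist')
a=cv2.resize(f['frame'][150:230,180:290],(550,400),interpolation=cv2.INTER_CUBIC)
cv2.imwrite('pics/t3.png',a[:,:,::-1]);cv2.imwrite('pics/w3.png',g['frame'][:,:,::-1])
```

```text
t6.2 stand xy [81.5 -4. ] z 35.0 F [-3.4  0.5] -2.7 w 85.3 gf 1.6889460012316704
t7.0 stand xy [81.5 -1.9] z 35.9 F [-3.2 10.9] 0.1 w 30.7 gf 37.682085782289505
```

View pics/t3.png

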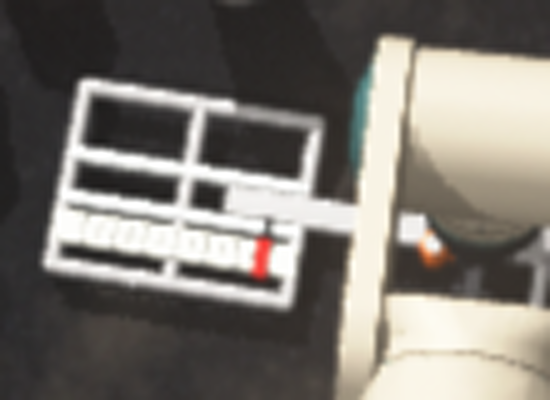

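View pics/w3.png

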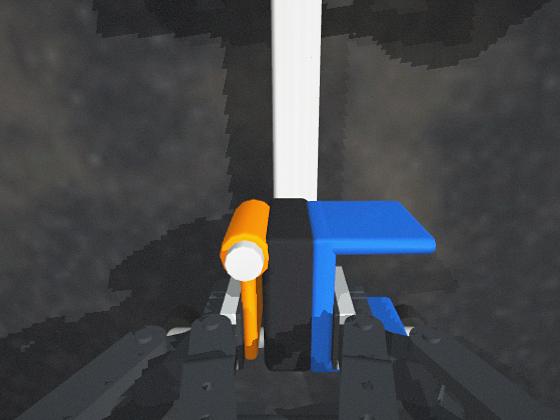

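The top view shows the pointer at (268,228) still aligned with the mark at (262,258). In the wrist view the lever lies flat along the block, with a finger on the lever and one on the saddle wall. I'll relieve the 11 N side load, check, and hand in.

Run:
```python
from h import *
robot.line_to(W(81.5,-2,35),15);robot.sleep(.5);st()
f=optics.grab_frame('top')
hsv=f['frame'][185:212,215:245].astype(int)
m=masks(f)['red'];m[:190]=0;m[212:]=0;m[:,:215]=0;m[:,245:]=0
v,u=np.nonzero(m);print('mark',Rm.T@(ray(f,u.mean(),v.mean(),25)[:2]-o))
# pointer: dark pixels across the white rail just above the mark
g=cv2.resize(cv2.cvtColor(f['frame'],cv2.COLOR_RGB2GRAY)[150:230,180:290],None,fx=7,fy=7,interpolation=cv2.INTER_CUBIC)
r=g[312:324,355:400].astype(float).mean(0);w=np.clip(np.percentile(r,70)-r,0,None);x=355+(w*np.arange(45)).sum()/w.sum()
print('ptr',Rm.T@(ray(f,180+(x+.5)/7-.5,150+318.5/7-.5,26)[:2]-o),x)
```

```text
t7.9 stand xy [81.5 -1.8] z 35.9 F [-2.8 -2.2] 7.8 w 30.3 gf 32.589091658592224
mark [-56.29925712 -35.36273968]
ptr [-55.3379882  -14.12453761] 375.77921611348046
```

Run:
```python
from h import *
robot.sleep(.3);st();print(robot.sign_off())
```

```text
t8.2 stand xy [81.5 -1.9] z 35.9 F [-3.2 -2.4] 8.1 w 30.5 gf 32.58954808115959
the job is handed in; nothing more can be done
None
```

The job was handed in at about 8 s: the leg is held at the red mark (pointer measured about 1 mm off its middle), the lever is squeezed closed, and saddle and lever are still pinched at about 33 N; sign-off returned no verdict.

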